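# Tip the draining board until the coaster slides

## Task

On the ledge by the tap, a washed stone coaster sits at the back of a tipping draining board. Press the steel plate at the board's front end slowly and steadily down, not hard, just until the coaster starts to slide; then hold the board still at that slope so that the coaster glides down slowly, never racing, and comes to rest against the front rail. Then let the board come smoothly back up to level under your fingers, never springing up by itself, and move clear, without touching the coaster or shifting anything else on the ledge.

Things in the scene. Friction and masses are not known exactly. Their poses are not given: they have to be found in the camera images.
- stand: Fixed steel stand of the draining board: base plate 240 x 226 x 12 mm, two upright cheeks 132 mm tall, 98 to 110 mm either side of the middle. Origin on the ledge (z = 0) under the axle, midway between the cheeks; x runs along the level board from its front end (press plate, robot side) to its back end, y along the axle. The axle is 115 mm above the origin.
- board (a joint): Tilt of the board, rad: 0 = level, grows as the front end goes down, hard stop at 0.65. A spring holds it level: on the press plate it gives way at about 5 N and needs 8 to 14 N at 0.25 to 0.55 rad; let go, it snaps up. The coaster slips at a slope that varies from run to run, between 0.2 and 0.56 rad; 0.03 rad more makes it race (over 0.28 m/s). Swing under 0.9 rad/s.
- board_axle (a point): Middle of the axle, turning with the board: x along the board from front to back, z out of its upper face. Wooden board 330 x 172 x 12 mm, upper face 6 mm above this point, from x = -170 to +160 mm. The front rail, a bar across it 16 mm high, has its inner face at x = -85 mm; rims 10 mm high run along the sides (inner faces y = +/-78 mm) and the back (x = +152 mm).
- press_plate (a point): Middle of the upper face of the steel press plate on the board's front end. Plate 50 mm along the board x 90 mm across x 4 mm; this point is 140 mm in front of the axle and 10 mm above it (125 mm above the ledge when level), and moves on an arc about the axle. Press it from above with shut fingertips, with less than 18 N.
- coaster: Loose square marble coaster 80 x 80 x 14 mm, about 0.24 kg, flat on the board, at first with its middle 50 to 90 mm behind the axle. Origin at the centre of its underside. Flush against the front rail, its middle is 45 mm in front of the axle. Do not touch it.
- jar: Bystander: plastic jar with a white screw-top lid, 72 mm across, 100 mm tall, standing beside the draining board (right). Origin at the middle of its underside.
- saucer: Bystander: round white ceramic saucer 140 mm across, 18 mm high, beside the draining board (left). Origin at the middle of its underside.
- bowl: Bystander: orange plastic bowl 150 mm across, 65 mm high. Origin at the middle of its underside.
- spatula: Bystander: wooden spatula 280 mm long lying flat. Origin on its underside near the middle.
- mug: Bystander: blue ceramic mug 80 mm across, 90 mm high. Origin at the middle of its underside.
- brush: Bystander: wooden brush lying flat. Origin on its underside near the middle.
Mind the look-alikes: they are no part of the job. Of the things that look like the coaster, the smallest one is meant.

How it is judged:
By the outcome, as a careful person would: the job done as asked, in the order asked, and still so for the second after the job is handed in, with the robot touching nothing.
It also fails if it takes over 64 s, if anything falls off the work surface, if the arm or the gripper's body presses on something with over 40 N, if the wrist force passes 120 N, or if a joint passes its speed limit or range.

## Robot

A 7-joint arm with a two-finger parallel gripper is mounted at the origin on the work surface. World frame = base frame: x ahead of the robot, y to its left, z up, the work surface at z = 0. Lengths are in m, angles in rad, forces in N, time in s.
With the tool pointing down it reaches from about 0.425 to 0.925 m from the base axis. Payload 6.8 kg.
Tool frame: the origin (TCP) lies where the fingers leave the gripper's body, on its centre line; the fingertips stand 73 mm ahead of it and the grasp point (between the pads) lies 54 mm ahead of it; z points along the fingers, y is the line along which they close (so a half turn about z gives the same grasp; the last joint's range is limited). The gripper opens to 85 mm and grips with 20 to 120 N. Pads are 22 mm wide; open, the fingers measure 114 mm over their backs; the gripper's body (76 mm by 85 mm) begins 54 mm behind the grasp point. The pads swing forward as they close: fully open they stand 13 mm farther back than shut.
Start: joints at [1.009, 0.477, 0.022, 1.555, -0.011, 1.109, -0.083], TCP at [0.296, -0.607, 0.304] pointing down, gripper open.
Joint ranges: [-2.96, 2.96], [-0.34, 2.1], [-1.41, 1.46], [0.24, 2.44], [-1.37, 4.51], [0.17, 1.92], [-2.96, 2.96]. Speed limits (rad/s): [2.39, 2.39, 3.14, 3.14, 3.14, 3.14, 3.14].

## Interface

Orientations are given as a rotation vector (axis times angle).
In Python, from bench import r, grab_frame, camera_info gives the robot as it stands.
- The arm moves only by the shell command python3 -m pendant 'ROWS' [OPENING] [FORCE]. ROWS is rows parted by semicolons, their numbers by spaces, 1 to 5 of them, each of 6 numbers: dx, dy, dz in m, then a rotation vector rx, ry, rz in rad; each row is the pose to reach, as a shift and turn from the pose commanded when the command began, along the tool's axes at that moment; what a row does not reach only later rows make up. A row lasts 1/10 s, in which the tool goes at most 0.05 m and 0.15 rad, less where a joint would pass 70% of its speed; a pose out of reach is approached as far as the arm can. OPENING is the finger opening in m, set as the command begins (- or left out keeps the last). The fingers move at their own pace and stop on an object; FORCE is the grip in N (left out, the last holds). Time passes only in rows, so rows that do not move let the fingers close. It prints the time, the measured TCP pose, the force, the opening and the grip force at its end.
- r.get_obs(): the state, without advancing time (a new reading comes with each control period).
- grab_frame(name): name is "scene" or "top" or "wrist"; returns (picture, depth): 480x640x3 uint8, blue, green, red; 480x640 float32, m along the optical axis (not along the pixel's ray), 0 where there is no reading.
- camera_info(name): a dict with "camera_matrix" (3x3 intrinsics, pixels), "k1" (the pictures are not rectified: a ray, as slopes to the right and down, at radius r is drawn at 1 + k1 r^2 times it, then the intrinsics apply), "R" (3x3) and "t" (3): a world point X has camera coordinates R X + t. Camera axes: x right, y down, z forward; pixel columns grow to the right and rows downward; lengths in m; the calibration is good to about 2 mm. A picture is of the moment at which its call begins: read the wrist's pose just before it. camera_info takes no time and is no camera call; for the wrist camera it gives the pose at the moment of the call.
- r.hand_in(): hands the job in; it is judged then, once.
The state is a dict: "clock": time; "joints": joint angles; "qvel": joint speeds; "tau": joint torques, N m; "tcp_pos": TCP position; "orientation": TCP orientation; "contact_force": force on the tool from outside, world axes, zero at the start; "moment": the same for the moment, N m; "grip_width": finger opening in m; "gripper_force": force on a finger pad.
Only numpy, scipy, OpenCV 4.12 (cv2) and the standard library are available. Lean on these libraries where they do the work, as an engineer would, in place of code of your own. Each camera call takes 0.05 s, during which the arm holds its last target. There are 200 camera calls.

## Working session

There is one attempt and no reset: what is moved stays moved. The work goes in short steps, Python scripts to look and compute and a shell command to move; the robot and the scene stay as the last step left them, time stands still between calls to the robot, and variables do not carry over. Pictures are saved under pics/ and viewed, at most 10 in all, crops included, and the job is handed in when it is done.

```bash
ls; mkdir -p pics; python3 - <<'E'
from bench import r, grab_frame, camera_info
import cv2,numpy as np
o=r.get_obs();print({k:np.round(v,3) for k,v in o.items()})
a,d=grab_frame("top");cv2.imwrite("pics/top0.png",a);np.save("top0.npy",d)
b,d=grab_frame("scene");cv2.imwrite("pics/scene0.png",b);np.save("scene0.npy",d)
for n in("top","scene"):
    c=camera_info(n);print(n,c)
E
```

```text
pics
{'clock': np.float64(0.0), 'joints': array([ 1.009,  0.478,  0.022,  1.556, -0.011,  1.109, -0.083]), 'qvel': array([-0.001,  0.   ,  0.   , -0.   ,  0.001, -0.001,  0.002]), 'tau': array([-1.0000e-03, -5.9646e+01,  1.6070e+00, -2.8120e+01,  1.2000e-02,
        9.0000e-03, -0.0000e+00]), 'tcp_pos': array([ 0.296, -0.606,  0.303]), 'orientation': array([-3.059e+00, -7.060e-01,  1.000e-03]), 'contact_force': array([-0.584, -0.092,  0.633]), 'moment': array([-0.048, -0.001,  0.045]), 'gripper_force': np.float64(0.0), 'grip_width': np.float64(0.085)}
top {'camera_matrix': array([[624.77045553,   0.        , 319.52287977],
       [  0.        , 624.77045553, 245.66415038],
       [  0.        ,   0.        ,   1.        ]]), 'k1': -0.16411494983795594, 'R': array([[-0.0328623 , -0.99945855,  0.0016338 ],
       [-0.9796858 ,  0.03188852, -0.19798703],
       [ 0.19782773, -0.00810692, -0.98020328]]), 't': array([-0.02256687,  0.54828523,  1.62062158])}
scene {'camera_matrix': array([[620.95493947,   0.        , 312.71004869],
       [  0.        , 620.95493947, 232.02135127],
       [  0.        ,   0.        ,   1.        ]]), 'k1': -0.19798692022672235, 'R': array([[-0.50985901,  0.8602558 ,  0.00193449],
       [ 0.55271686,  0.32930741, -0.76554602],
       [-0.65920244, -0.38925131, -0.64337823]]), 't': array([ 0.29695179, -0.20552508,  2.49161982])}
```

View pics/top0.png

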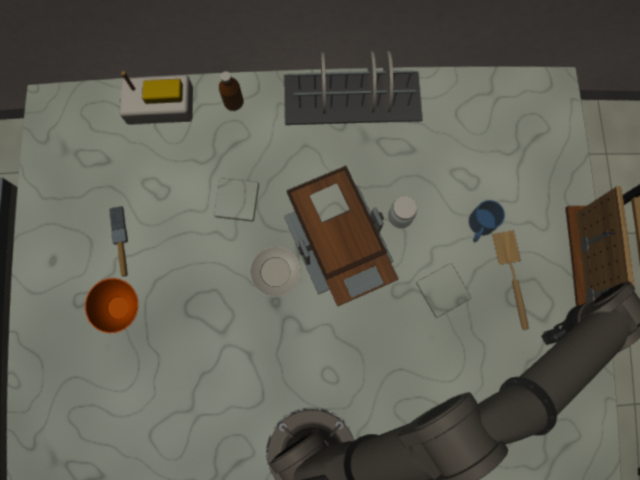

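View pics/scene0.png

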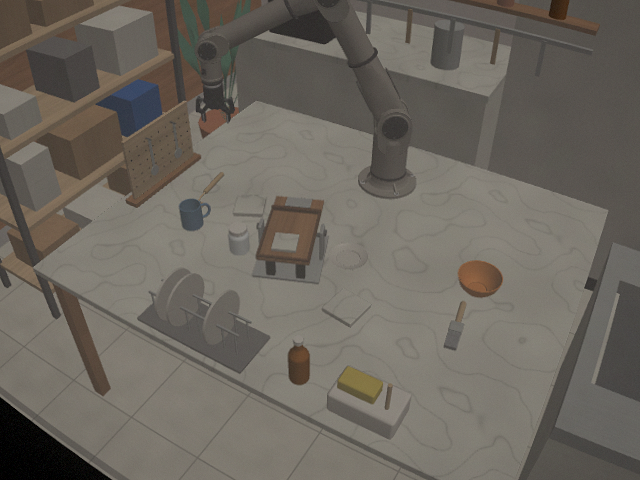

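The top view shows the board with its rail toward the robot. The press plate is at about (364,281), the coaster at (329,202) and the jar at (403,211). The two larger look-alike tiles lie at (236,199) and (444,289).

```bash
cat > h.py <<'E'
import cv2,numpy as np
from bench import r, grab_frame, camera_info
def ray(cam,px,z):
    c=camera_info(cam);K=c["camera_matrix"]
    p=cv2.undistortPoints(np.array(px,float).reshape(-1,1,2),K,np.array([c["k1"],0,0,0,0])).reshape(-1,2)
    d=np.c_[p,np.ones(len(p))]@c["R"];o=-c["R"].T@c["t"]
    return o+d*((z-o[2])/d[:,2])[:,None]
def pix(cam,X):
    c=camera_info(cam)
    return cv2.projectPoints(np.atleast_2d(X).astype(float),cv2.Rodrigues(c["R"])[0],c["t"],c["camera_matrix"],np.array([c["k1"],0,0,0,0]))[0].reshape(-1,2)
E
python3 - <<'E'
from h import *
a=cv2.imread("pics/top0.png")
hsv=cv2.cvtColor(a,cv2.COLOR_BGR2HSV)
print(hsv[281,364],hsv[202,329],hsv[240,345],hsv[295,375])
roi=np.zeros(a.shape[:2],np.uint8);roi[150:320,275:405]=255
br=cv2.inRange(hsv,(0,90,30),(25,255,200))&roi
def big(m):
    c=cv2.findContours(m,cv2.RETR_EXTERNAL,cv2.CHAIN_APPROX_NONE)[0];return max(c,key=cv2.contourArea)
cb=big(br)
hull=cv2.fillPoly(np.zeros_like(br),[cv2.convexHull(cb)],255)
inn=cv2.erode(hull,np.ones((5,5)))&~br
n,l,s,cen=cv2.connectedComponentsWithStats(inn)
for i in range(1,n):
    if s[i,4]>150:
        c=big((l==i).astype(np.uint8))
        z=.135 if cen[i][1]<240 else .125
        w=ray("top",c.reshape(-1,2),z)[:,:2].astype(np.float32)
        print(s[i],cen[i],"->",cv2.minAreaRect(w))
w=ray("top",cb.reshape(-1,2),.121)[:,:2].astype(np.float32);R=cv2.minAreaRect(w);print("board",R)
d=np.load("top0.npy");print(d[281,364],d[202,329])
c=camera_info("top")
for px in((364,281),(329,202)):
    for z in(.125,.135):
        X=ray("top",[px],z)[0];print(px,z,(c["R"]@X+c["t"])[2])
E
```

```text
[75 16 95] [ 36  28 127] [ 13 163  75] [ 38  25 123]
[310 183  40  39 961] [329.22580645 202.38293444] -> ((0.6447784900665283, -0.0687195211648941), (0.08238857239484787, 0.08153428137302399), 22.994705200195312)
[344 266  40  31 696] [362.98132184 281.04166667] -> ((0.4379062056541443, -0.14718659222126007), (0.04971640557050705, 0.0914308950304985), 21.864124298095703)
board ((0.5627148151397705, -0.09754849970340729), (0.3291414976119995, 0.17136746644973755), 21.637815475463867)
1.591254 1.6139882
(364, 281) 0.125 1.585926633735821
(364, 281) 0.135 1.5758388685759583
(329, 202) 0.125 1.6269070206231455
(329, 202) 0.135 1.6165585873401265
```

```bash
cat >> h.py <<'E'
P=np.array([.438,-.147,.125]);PSI=np.radians(21.8)
U=np.array([np.cos(PSI),np.sin(PSI),0]);V=np.array([-U[1],U[0],0]);A=P+.14*U-[0,0,.01]
E
python3 - <<'E'
from h import *
o=r.get_obs();R=cv2.Rodrigues(np.array(o["orientation"]))[0]
g=P+[0,0,.073+.03];print("to hover, tool axes",R.T@(g-o["tcp_pos"]))
Rd=np.c_[U,-V,[0,0,-1]];print("turn tool",cv2.Rodrigues(R.T@Rd)[0].ravel())
print("axle",A,"coaster",(np.array([.6448,-.0687,.135])-A)@np.c_[U,V])
E
```

```text
to hover, tool axes [ 0.32922283 -0.35037822  0.07557202]
turn tool [-0.00159879  0.00014118  0.07326459]
axle [ 0.56798802 -0.0950085   0.115     ] coaster [ 0.08108897 -0.00409843]
```

```bash
python3 -m pendant '0.033 -0.035 0 0 0 0.01;0.066 -0.07 0 0 0 0.02;0.099 -0.105 0 0 0 0.03;0.132 -0.14 0 0 0 0.04;0.165 -0.175 0 0 0 0.05' 0 20
python3 -m pendant '0.033 -0.035 0 0 0 0.01;0.066 -0.07 0 0 0 0.023;0.099 -0.105 0 0 0 0.023;0.132 -0.14 0.01 0 0 0.023;0.164 -0.175 0.02 0 0 0.023'
python3 -m pendant '0 0 0.015 0 0 0;0 0 0.03 0 0 0;0 0 0.04 0 0 0;0 0 0.04 0 0 0;0 0 0.04 0 0 0'
python3 - <<'E'
from h import *
o=r.get_obs();R=cv2.Rodrigues(np.array(o["orientation"]))[0]
g=P+[0,0,.073];print("to contact, tool axes",R.T@(g-o["tcp_pos"]),o["contact_force"],R)
ims=[grab_frame(n)[0] for n in("top","scene","wrist")]
cv2.imwrite("pics/a.png",np.hstack([ims[0][120:360,240:440],ims[1][150:390,180:380],cv2.resize(ims[2],(320,240))]))
for n,i in zip("tsw",ims):cv2.imwrite(f"pics/{n}1.png",i)
E
```

```text
clock: 0.6
tcp_pos: [0.3676, -0.375, 0.3036]
orientation: [-3.078, -0.629, 0.001]
contact_force: [2.3, -0.0, 0.9]
grip_width: 0.0123
gripper_force: 0.0
clock: 1.1
tcp_pos: [0.4499, -0.1498, 0.2839]
orientation: [3.084, 0.594, 0.001]
contact_force: [1.8, -0.3, 0.1]
grip_width: -0.0001
gripper_force: 0.0
clock: 1.6
tcp_pos: [0.4495, -0.1521, 0.244]
orientation: [-3.085, -0.593, 0.0]
contact_force: [0.6, -1.0, 0.8]
grip_width: 0.0001
gripper_force: 0.0
to contact, tool axes [-0.00884042 -0.00897388  0.04603788] [ 0.55822877 -0.97031895  0.75312046] [[ 9.28654436e-01  3.70945961e-01 -1.81342364e-04]
 [ 3.70945977e-01 -9.28654445e-01  6.37660958e-05]
 [-1.44750617e-04 -1.26484888e-04 -9.99999982e-01]]
```

View pics/a.png

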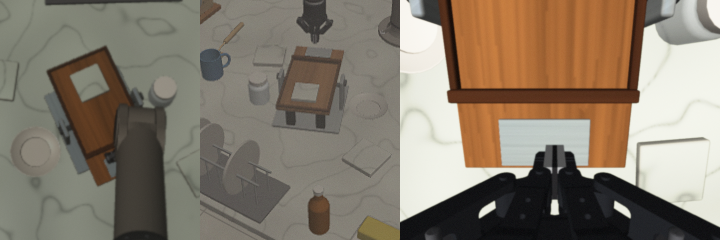

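The wrist view shows the shut fingers above the plate, and the coaster is visible and unoccluded in the top view. Next is a tilt and coaster-position measurement.

```bash
cat > m.py <<'E'
import sys,time
from h import *
def tilt():
    c=camera_info("wrist");d=grab_frame("wrist")[1]   # board plane from wrist depth -> slope along U
    v,u=np.mgrid[0:200:6,120:460:6];z=d[v,u].ravel();K=c["camera_matrix"]
    p=cv2.undistortPoints(np.c_[u.ravel(),v.ravel()].astype(float).reshape(-1,1,2),K,np.array([c["k1"],0,0,0,0])).reshape(-1,2)
    X=((np.c_[p,np.ones(len(p))]*z[:,None])-c["t"])@c["R"]-A
    x,y,h=X@U,X@V,X[:,2]
    k=(z>0)&(abs(y)<.07)&(x>-.07)&(x<.15)
    for _ in range(6):
        M=np.c_[x[k],np.ones(k.sum())];s=np.linalg.lstsq(M,h[k],rcond=None)[0]
        e=abs(h-s[0]*x-s[1]);k=(abs(y)<.07)&(x>-.07)&(x<.15)&(z>0)&(e<max(.0025,2*np.median(e[k])))
    return np.arctan(s[0]),s[1],k.sum()
def coaster(th):
    a=grab_frame("top")[0];hsv=cv2.cvtColor(a,cv2.COLOR_BGR2HSV)
    q=np.array([[-.083,-.076],[-.083,.076],[.15,.076],[.15,-.076]])
    B=np.cos(th)*U+[0,0,np.sin(th)];N=np.cross(B,V);O=A+.02*N
    m=cv2.fillPoly(np.zeros(a.shape[:2],np.uint8),[np.int32(pix("top",O+q[:,:1]*B+q[:,1:]*V))],255)
    m&=cv2.inRange(hsv,(0,0,70),(180,70,255))
    n,l,s,_=cv2.connectedComponentsWithStats(m);i=1+s[1:,4].argmax()
    c=cv2.findContours((l==i).astype(np.uint8),0,1)[0][0];ctr=np.array(cv2.minAreaRect(c)[0])
    c0=camera_info("top")
    g=ray("top",[ctr],0)[0];o=-c0["R"].T@c0["t"];d=g-o;X=o+d*((O-o)@N)/(d@N)
    return (X-O)@B,(X-O)@V,s[i,4]
if __name__=="__main__":
    th,h,n=tilt();x,y,ar=coaster(th);o=r.get_obs()
    print(f"t {o['clock']:.2f} tilt {th:.4f} h {h:.4f} n{n} coaster {x:.4f} {y:.4f} ar{ar} tcpz {o['tcp_pos'][2]:.4f} F {np.round(o['contact_force'],1)}",flush=True)
    if len(sys.argv)>1 and x<float(sys.argv[1]): print("SLIPPED");sys.exit(1)
E
python3 m.py;python3 m.py
```

```text
t 1.85 tilt -0.0014 h 0.0058 n1246 coaster 0.0802 -0.0039 ar922 tcpz 0.2445 F [ 0.1 -0.   0.9]
t 1.95 tilt -0.0018 h 0.0058 n1246 coaster 0.0802 -0.0039 ar924 tcpz 0.2443 F [0.1 0.4 0.1]
```

```bash
python3 -m pendant '-0.004 -0.004 0.01 0 0 0;-0.009 -0.009 0.025 0 0 0;-0.009 -0.009 0.035 0 0 0;-0.009 -0.009 0.042 0 0 0;-0.009 -0.009 0.042 0 0 0'
python3 -m pendant '0 0 0.001 0 0 0;0 0 0.002 0 0 0;0 0 0.003 0 0 0;0 0 0.004 0 0 0;0 0 0.005 0 0 0'
python3 m.py
python3 -m pendant '0 0 0.001 0 0 0;0 0 0.002 0 0 0;0 0 0.003 0 0 0;0 0 0.004 0 0 0;0 0 0.005 0 0 0'
python3 m.py
```

```text
clock: 2.45
tcp_pos: [0.4375, -0.1466, 0.2009]
orientation: [-3.084, -0.595, 0.003]
contact_force: [-0.9, 0.0, -0.0]
grip_width: 0.0002
gripper_force: 0.0
clock: 2.95
tcp_pos: [0.438, -0.1468, 0.1972]
orientation: [3.085, 0.594, 0.001]
contact_force: [-0.8, 0.1, 5.5]
grip_width: -0.0002
gripper_force: 2.5
t 3.05 tilt 0.0060 h 0.0059 n1193 coaster 0.0808 -0.0038 ar927 tcpz 0.1972 F [-1.2  0.8  5.3]
clock: 3.55
tcp_pos: [0.4378, -0.1469, 0.1922]
orientation: [3.085, 0.594, 0.0]
contact_force: [-2.7, -0.3, 5.2]
grip_width: -0.0001
gripper_force: 2.9
t 3.65 tilt 0.0399 h 0.0057 n1190 coaster 0.0810 -0.0041 ar931 tcpz 0.1922 F [-1.9 -0.1  5.2]
```

```bash

python3 -m pendant '0 0 0.0015 0 0 0;0 0 0.003 0 0 0;0 0 0.0045 0 0 0;0 0 0.006 0 0 0;0 0 0.0075 0 0 0'
python3 m.py 0.0775 &&
python3 -m pendant '0 0 0.0015 0 0 0;0 0 0.003 0 0 0;0 0 0.0045 0 0 0;0.001 0 0.006 0 0 0;0.001 0 0.0075 0 0 0' &&
python3 m.py 0.0775
```

```text
clock: 4.15
tcp_pos: [0.4378, -0.1469, 0.1847]
orientation: [3.085, 0.594, -0.0]
contact_force: [-2.3, 0.5, 5.6]
grip_width: -0.0001
gripper_force: 3.3
t 4.25 tilt 0.0965 h 0.0059 n1195 coaster 0.0815 -0.0039 ar945 tcpz 0.1847 F [-2.2 -1.   6.8]
clock: 4.75
tcp_pos: [0.4383, -0.1467, 0.1771]
orientation: [3.085, 0.594, -0.002]
contact_force: [-3.6, -0.1, 7.1]
grip_width: 0.0003
gripper_force: 3.7
t 4.85 tilt 0.1509 h 0.0057 n1194 coaster 0.0816 -0.0040 ar953 tcpz 0.1770 F [-4.1 -0.4  7.1]
```

```bash

python3 -m pendant '0.0001 0 0.001 0 0 0;0.0002 0 0.002 0 0 0;0.0003 0 0.003 0 0 0' >/dev/null; python3 m.py 0.08 &&
python3 -m pendant '0.0001 0 0.001 0 0 0' >/dev/null; python3 m.py 0.08 &&
python3 -m pendant '0.0001 0 0.001 0 0 0' >/dev/null && python3 m.py 0.08 &&
python3 -m pendant '0.0001 0 0.001 0 0 0' >/dev/null && python3 m.py 0.08 &&
python3 -m pendant '0.0001 0 0.001 0 0 0' >/dev/null && python3 m.py 0.08 &&
python3 -m pendant '0.0001 0 0.001 0 0 0' >/dev/null && python3 m.py 0.08 &&
python3 -m pendant '0.0001 0 0.001 0 0 0' >/dev/null && python3 m.py 0.08 &&
python3 -m pendant '0.0001 0 0.001 0 0 0' >/dev/null && python3 m.py 0.08 &&
python3 -m pendant '0.0001 0 0.001 0 0 0' >/dev/null && python3 m.py 0.08
```

```text
t 5.25 tilt 0.1739 h 0.0058 n1189 coaster 0.0817 -0.0040 ar952 tcpz 0.1741 F [-4.  -0.9  7.5]
t 5.45 tilt 0.1819 h 0.0059 n1191 coaster 0.0818 -0.0040 ar957 tcpz 0.1731 F [-3.8 -0.4  7.2]
t 5.65 tilt 0.1905 h 0.0060 n1187 coaster 0.0819 -0.0039 ar954 tcpz 0.1721 F [-3.2 -0.4  7.4]
t 5.85 tilt 0.1955 h 0.0058 n1190 coaster 0.0819 -0.0040 ar956 tcpz 0.1711 F [-3.2 -1.   7.9]
t 6.05 tilt 0.2018 h 0.0057 n1193 coaster 0.0818 -0.0039 ar954 tcpz 0.1701 F [-3.7 -1.   8.2]
t 6.25 tilt 0.2122 h 0.0059 n1191 coaster 0.0821 -0.0038 ar958 tcpz 0.1692 F [-3.1 -0.8  8.3]
t 6.45 tilt 0.2148 h 0.0057 n1192 coaster 0.0820 -0.0039 ar957 tcpz 0.1682 F [-3.2 -0.7  7.8]
t 6.65 tilt 0.2276 h 0.0060 n1196 coaster 0.0821 -0.0040 ar953 tcpz 0.1672 F [-4.   0.3  8. ]
t 6.85 tilt 0.2339 h 0.0059 n1196 coaster 0.0821 -0.0040 ar955 tcpz 0.1662 F [-3.4  0.2  7.6]
```

```bash

python3 -m pendant '0.0001 0 0.001 0 0 0' >/dev/null && python3 m.py 0.081 &&
python3 -m pendant '0.0001 0 0.001 0 0 0' >/dev/null && python3 m.py 0.081 &&
python3 -m pendant '0.0001 0 0.001 0 0 0' >/dev/null && python3 m.py 0.081 &&
python3 -m pendant '0.0002 0 0.001 0 0 0' >/dev/null && python3 m.py 0.081 &&
python3 -m pendant '0.0002 0 0.001 0 0 0' >/dev/null && python3 m.py 0.081 &&
python3 -m pendant '0.0002 0 0.001 0 0 0' >/dev/null && python3 m.py 0.081 &&
python3 -m pendant '0.0002 0 0.001 0 0 0' >/dev/null && python3 m.py 0.081 &&
python3 -m pendant '0.0002 0 0.001 0 0 0' >/dev/null && python3 m.py 0.081 &&
python3 -m pendant '0.0002 0 0.001 0 0 0' >/dev/null && python3 m.py 0.081 &&
python3 -m pendant '0.0002 0 0.001 0 0 0' >/dev/null && python3 m.py 0.081 &&
python3 -m pendant '0.0002 0 0.001 0 0 0' >/dev/null && python3 m.py 0.081 &&
python3 -m pendant '0.0002 0 0.001 0 0 0' >/dev/null && python3 m.py 0.081
```

```text
t 7.05 tilt 0.2399 h 0.0058 n1250 coaster 0.0821 -0.0041 ar956 tcpz 0.1652 F [-2.6 -0.5  7.5]
t 7.25 tilt 0.2478 h 0.0059 n1251 coaster 0.0821 -0.0041 ar960 tcpz 0.1643 F [-2.8 -0.6  8.5]
t 7.45 tilt 0.2547 h 0.0059 n1249 coaster 0.0822 -0.0039 ar961 tcpz 0.1633 F [-3.9  0.2  7.8]
t 7.65 tilt 0.2616 h 0.0058 n1248 coaster 0.0820 -0.0040 ar962 tcpz 0.1623 F [-3.4  0.2  8.1]
t 7.85 tilt 0.2722 h 0.0060 n1249 coaster 0.0820 -0.0041 ar960 tcpz 0.1613 F [-2.4  0.4  8.1]
t 8.05 tilt 0.2759 h 0.0058 n1243 coaster 0.0807 -0.0041 ar961 tcpz 0.1603 F [-3.6 -0.1  9.2]
SLIPPED
```

```bash
python3 -m pendant '0 0 0 0 0 0' >/dev/null; python3 m.py;python3 -m pendant '0 0 0 0 0 0' >/dev/null; python3 m.py
```

```text
t 8.25 tilt 0.2776 h 0.0059 n1250 coaster 0.0757 -0.0041 ar960 tcpz 0.1604 F [-3.5  0.2  8.3]
t 8.45 tilt 0.2773 h 0.0059 n1246 coaster 0.0667 -0.0041 ar959 tcpz 0.1604 F [-3.3 -0.7  7.3]
```

```bash
for i in 1 2; do python3 m.py; done; python3 -m pendant '0 0 0 0 0 0;0 0 0 0 0 0;0 0 0 0 0 0' >/dev/null; python3 m.py;python3 -m pendant '0 0 0 0 0 0;0 0 0 0 0 0;0 0 0 0 0 0' >/dev/null; python3 m.py;python3 -m pendant '0 0 0 0 0 0;0 0 0 0 0 0;0 0 0 0 0 0' >/dev/null; python3 m.py
```

```text
t 8.55 tilt 0.2814 h 0.0061 n1248 coaster 0.0607 -0.0039 ar960 tcpz 0.1603 F [-2.4 -0.6  8.2]
t 8.65 tilt 0.2797 h 0.0060 n1246 coaster 0.0538 -0.0041 ar954 tcpz 0.1603 F [-3.7  0.2  9.2]
t 9.05 tilt 0.2789 h 0.0060 n1248 coaster 0.0153 -0.0041 ar958 tcpz 0.1603 F [-3.9 -0.6  7.6]
t 9.45 tilt 0.2814 h 0.0206 n1053 coaster -0.0394 -0.0040 ar616 tcpz 0.1602 F [-1.5  0.5  6.7]
t 9.85 tilt 0.2798 h 0.0205 n1055 coaster -0.0440 -0.0043 ar558 tcpz 0.1602 F [-1.9  0.6  6.4]
```

```bash
python3 -m pendant '0 0 0 0 0 0;0 0 0 0 0 0;0 0 0 0 0 0;0 0 0 0 0 0' >/dev/null; python3 m.py; python3 - <<'E'
from h import *
a=grab_frame("wrist")[0];cv2.imwrite("pics/w2.png",a)
E
```

```text
t 10.35 tilt 0.2823 h 0.0206 n1056 coaster -0.0439 -0.0043 ar557 tcpz 0.1602 F [-1.7  0.6  6.6]
```

View pics/w2.png

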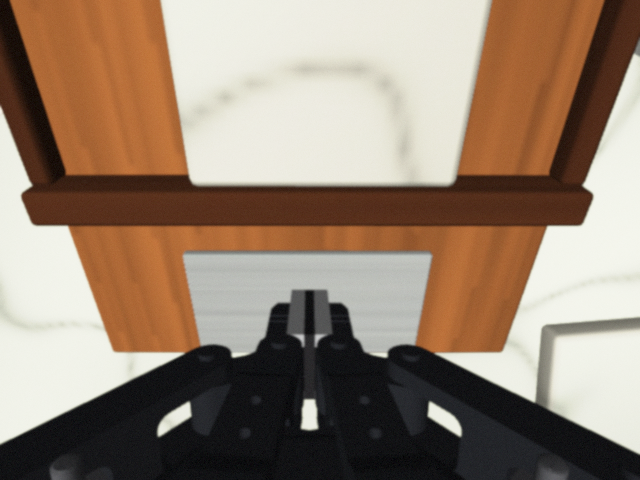

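The coaster rests flush against the rail, with its front edge at row 185 over columns 190–460. The fingertips stand on the plate at about (310,300). Now I let the board rise slowly.

```bash

python3 -m pendant '-0.0001 0 -0.0007 0 0 0;-0.0002 0 -0.002 0 0 0;-0.0004 0 -0.0035 0 0 0;-0.0006 0 -0.005 0 0 0;-0.0008 0 -0.0065 0 0 0' | grep -E "tcp|cont"
python3 -m pendant '-0.0002 0 -0.0015 0 0 0;-0.0004 0 -0.003 0 0 0;-0.0006 0 -0.0045 0 0 0;-0.0007 0 -0.006 0 0 0;-0.0008 0 -0.0075 0 0 0' | grep -E "tcp|cont"
python3 -m pendant '-0.0001 0 -0.0015 0 0 0;-0.0003 0 -0.003 0 0 0;-0.0004 0 -0.0045 0 0 0;-0.0005 0 -0.006 0 0 0;-0.0006 0 -0.0075 0 0 0' | grep -E "tcp|cont"
python3 -m pendant '-0.0001 0 -0.0015 0 0 0;-0.0002 0 -0.003 0 0 0;-0.0003 0 -0.0045 0 0 0;-0.0004 0 -0.006 0 0 0;-0.0005 0 -0.0075 0 0 0' | grep -E "tcp|cont"
python3 m.py
```

```text
tcp_pos: [0.4394, -0.1463, 0.1666]
contact_force: [-3.5, -1.0, 4.8]
tcp_pos: [0.4386, -0.1466, 0.174]
contact_force: [-2.5, -1.6, 3.8]
tcp_pos: [0.4387, -0.1464, 0.1815]
contact_force: [-2.6, -1.4, 4.3]
tcp_pos: [0.4385, -0.1465, 0.1891]
contact_force: [-1.1, -1.5, 3.0]
t 12.50 tilt 0.0645 h 0.0198 n930 coaster -0.0443 -0.0041 ar577 tcpz 0.1892 F [-1.5 -0.5  3.7]
```

```bash

python3 -m pendant '0 0 -0.0012 0 0 0;0 0 -0.0024 0 0 0;0 0 -0.0035 0 0 0;0 0 -0.0045 0 0 0;0 0 -0.0055 0 0 0' | grep -E "tcp|cont"
python3 -m pendant '0 0 -0.0007 0 0 0;0 0 -0.0014 0 0 0;0 0 -0.0021 0 0 0;0 0 -0.0028 0 0 0;0 0 -0.0035 0 0 0' | grep -E "tcp|cont"
python3 m.py
python3 -m pendant '0 0 -0.0005 0 0 0;0 0 -0.001 0 0 0;0 0 -0.0015 0 0 0;0 0 -0.002 0 0 0;0 0 -0.003 0 0 0' | grep -E "tcp|cont"
python3 m.py
```

```text
tcp_pos: [0.4386, -0.1465, 0.1946]
contact_force: [1.1, 0.3, 2.9]
tcp_pos: [0.438, -0.1465, 0.1978]
contact_force: [-0.5, 0.6, 0.2]
t 13.60 tilt -0.0051 h 0.0195 n893 coaster -0.0444 -0.0036 ar577 tcpz 0.1977 F [0.1 0.3 1.8]
tcp_pos: [0.438, -0.1466, 0.2009]
contact_force: [-0.0, -0.3, 0.1]
t 14.20 tilt -0.0047 h 0.0195 n875 coaster -0.0444 -0.0037 ar572 tcpz 0.2010 F [-0.9  0.6 -0.6]
```

Level again and released. Move clear and verify.

```bash

python3 -m pendant '0 0 -0.02 0 0 0;0 0 -0.05 0 0 0;0 0 -0.09 0 0 0;0 0 -0.12 0 0 0;0 0 -0.12 0 0 0' | grep -E "tcp|cont"
python3 -m pendant '0 0.04 0 0 0 0;0 0.08 0 0 0 0;0 0.12 0 0 0 0;0 0.15 0 0 0 0;0 0.15 0 0 0 0' | grep -E "tcp|cont"
python3 - <<'E'
from m import *
print(coaster(0))
a=grab_frame("top")[0];b=cv2.imread("pics/top0.png");s=grab_frame("scene")[0]
cv2.imwrite("pics/end.png",np.vstack([np.hstack([b[150:350,70:450],a[150:350,70:450]]),np.hstack([cv2.imread("pics/scene0.png")[150:350,130:510],s[150:350,130:510]])]))
E
```

```text
tcp_pos: [0.4401, -0.147, 0.3251]
contact_force: [-0.0, -0.2, -0.0]
tcp_pos: [0.4938, -0.2901, 0.3195]
contact_force: [-1.0, 0.3, 0.4]
(np.float64(-0.04476002112343016), np.float64(-0.004374055988778957), np.int32(898))
```

View pics/end.png

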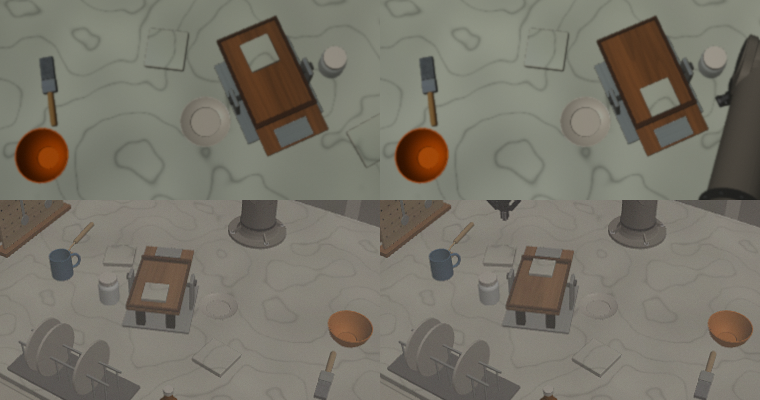

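The after pictures show the coaster against the rail at about (660,97) in the top view, the board level, the other things where they were, and the arm clear.

```bash
python3 -m pendant '0 0 0 0 0 0;0 0 0 0 0 0;0 0 0 0 0 0' | head -2; python3 -c "
from bench import r
print(r.hand_in())"
```

```text
clock: 15.65
tcp_pos: [0.4939, -0.2851, 0.3211]
the job is handed in; nothing more can be done
None
```

The job is handed in at 15.65 s: the coaster slipped at about 0.27 rad, glided at up to about 0.15 m/s and rests against the front rail, the board was eased back to level under the fingers, and nothing else looks shifted in the before/after pictures.

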